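# Spring the dishcloth rail back into its holder

### The arm

A 6-joint arm with a two-finger parallel gripper is mounted at the origin on the work surface. World frame = base frame: x ahead of the robot, y to its left, z up, the work surface at z = 0. Lengths are in m, angles in degrees, forces in N, time in s.
With the tool pointing down it reaches from about 0.4 to 0.825 m from the base axis. Payload 7 kg.
Tool frame: the origin (TCP) lies midway between the tips of the shut fingers; the grasp point (between the pads) lies 19 mm behind it; z points along the fingers, y is the line along which they close (so a half turn about z gives the same grasp; the last joint's range is limited). The gripper opens to 88 mm and grips with 3 to 60 N. Pads are 19 mm wide; open, the fingers measure 130 mm over their backs; the gripper's body (78 mm by 193 mm) begins 47 mm behind the grasp point.
Start: joints at [-56.316, 20.546, 0.682, 0, -70.136, -16.507], TCP at [0.199, -0.645, 0.227] pointing down, gripper open.
Joint ranges: [-176.03, 176.03], [-82.01, 121.73], [-58.28, 71.71], [-173.87, 95.51], [-174.79, -0.11], [-173.66, 173.66]. Speed limits (degrees/s): [136.94, 136.94, 172.46, 180, 180, 180].

### API

Orientations are given as a 3x3 rotation matrix whose columns are the frame's x, y, z axes.
In Python, from rig import robot gives the robot as it stands. Calls block until the motion is done:
- robot.goto(position, orientation): joint-space move of the TCP to a pose.
- robot.servo_line(position, ori=None, speed=0.15): straight line of the TCP; ori=None keeps the orientation; speed is the mean speed in m/s.
- robot.movej(angles): joint-space move.
- robot.move_gripper(opening): opening from 0.0 (shut) to 1.0 (fully open); the grip force is fixed at half the most; returns when the fingers have stopped.
- robot.dwell(seconds).
- robot.ik(position, orientation): joint angles nearest the present ones, or None.
- robot.grab_frame(name): name is "scene" or "top" or "wrist"; returns (picture, depth): 400x640x3 uint8, red, green, blue; 400x640 float32, m along the optical axis (not along the pixel's ray), 0 where there is no reading.
- robot.camera_info(name): a dict with "vfov" (degrees; the focal length in pixels is half the picture's height over the tangent of half this angle, whatever the lens; pixels are square), "cx", "cy" (the principal point, pixels), "view" (4x4, takes a point from world to camera coordinates); the wrist camera has in their place "T_tool_cam" (4x4, takes a point from camera to tool coordinates, whose origin is the TCP and whose axes are the flange's). Camera axes: x right, y down, z forward; pixel columns grow to the right and rows downward; lengths in m; the calibration is good to about 2 mm. A picture is of the moment at which its call begins: read the wrist's pose just before it. camera_info takes no time and is no camera call.
A pose or a line that the arm cannot do raises robot.Unreachable and nothing moves.
- robot.job_done(): hands the job in; it is judged then, once.
Readings, each from a call of its own:
- robot.read_t(): time.
- robot.read_qpos(): joint angles.
- robot.read_qvel(): joint speeds.
- robot.read_effort(): joint torques, N m.
- robot.read_position(): TCP position.
- robot.read_tcp_rot(): TCP orientation.
- robot.read_force(): force on the tool from outside, world axes, zero at the start.
- robot.read_ft_torque(): the same for the moment, N m.
- robot.read_grip_width(): opening from 0.0 (shut) to 1.0 (fully open).
- robot.read_finger_force(): force on a finger pad.
Only numpy, scipy, OpenCV 4.12 (cv2) and the standard library are available. Lean on these libraries where they do the work, as an engineer would, in place of code of your own. Each camera call takes 0.05 s, during which the arm holds its last target. There are 200 camera calls.

### The job

The dishcloth rail beside the sink is out of its holder. Take the longer of the two sprung bars by its two upright finger tabs, squeeze them together to shorten it, lower it between the holder's two cheeks, and let it spring out so that both its ends sit in the recesses and it hangs there by itself. Leave the shorter bar where it lies.

Things in the scene. Friction and masses are not known exactly. Their poses are not given: they have to be found in the camera images.
- bar_mid (a point): Long sprung bar, 200 mm, 170 g; point on its axis, mid-length, 18 mm above the bench. x along bar, z up. Tube 20 mm thick; each end a 12 mm pin; fits either way round. Two upright flat grey tabs (24 mm wide across the bar, 6 thick), from 2 to 62 mm above the point, outer faces 32 mm either side along x: pinch these along x, 48 mm above the point. Point rides on the -x half.
- bar_slide (a joint): How far the long bar is squeezed, m: 0 = full length, tabs 64 mm apart over their outer faces; 0.044 = stop, 156 mm long, tabs 20 mm apart. Spring 4 N at 0, 12 N at 0.044: a 20-40 N grip on the tabs holds it at the stop. Seated it reads about 0.006. The bar's true middle stays half-way between the tabs.
- holder_seat (a point): Middle of the fixed steel holder's seat, half-way between its two recesses, 75 mm above the bench. x from cheek to cheek, z up. Two upright cheeks, 60 mm wide, tops 25 mm above the point, inner faces 176 mm apart; in each, level with the point, a blind recess 30 mm wide, 34 high, 9 deep (bottoms 194 mm apart). Base plate 8 mm thick, 212 x 75.
- short_bar_mid (a point): Centre of the shorter bar, on its axis, mid-length, 18 mm above the bench: same make, feet (44 mm wide) and tabs, but 140 mm long, too short for the holder. x along bar, z up. A bystander, to be left where it lies.
There are look-alikes about, which are no part of the job. Leave any black, red or yellow look-alike of the part that bears bar_mid alone.

How it is judged (in metres and radians):
At the end, for the whole second after the job is handed in: The longer bar hangs between the cheeks, both ends in their recesses: centre within 12 mm of the seat's middle along the cheek line, 14 mm sideways, 15 mm in height; axis within 10 degrees of the line between the recesses; 2 to 12 mm short of full length; at rest (x of bar_mid in the frame of holder_seat between -0.012 and 0.012 m and y of bar_mid in the frame of holder_seat between -0.014 and 0.014 m and z of bar_mid in the frame of holder_seat between -0.015 and 0.015 m and angle between the x axis of bar_mid and the x axis of holder_seat, either way round below 0.175 rad and value of joint bar_slide between 0.002 and 0.012 m and linear speed of bar below 0.02 m/s); the robot touches nothing.
It fails at once if the shorter bar is moved more than 40 mm (distance of short_bar_mid from where it was at the start of the episode above 0.04 m).
It also fails if it takes over 38 s, if anything falls off the work surface, if the arm or the gripper's body presses on something with over 40 N, if the wrist force passes 120 N, or if a joint passes its speed limit or range.

## Working session

There is one attempt and no reset: what is moved stays moved. The work goes in short steps, each a Python script; the robot and the scene stay as the last script left them, time stands still between calls to the robot, and variables do not carry over. Pictures are saved under pics/ and viewed, at most 10 in all, crops included, and the job is handed in when it is done.

```bash
mkdir -p pics; ls
cat > h.py <<'E'
import numpy as np, cv2
from rig import robot
def save(n,f): cv2.imwrite('pics/'+f,cv2.cvtColor(n,cv2.COLOR_RGB2BGR))
def cam(name):
    c=robot.camera_info(name); f=200/np.tan(np.radians(c['vfov'])/2)
    if 'view' in c: T=np.linalg.inv(np.array(c['view']))
    else:
        M=np.eye(4);M[:3,:3]=robot.read_tcp_rot();M[:3,3]=robot.read_position();T=M@np.array(c['T_tool_cam'])
    return f,c['cx'],c['cy'],T
def cloud(d,C):
    f,cx,cy,T=C; v,u=np.mgrid[0:400,0:640]
    P=np.stack([(u-cx)/f*d,(v-cy)/f*d,d],-1)
    return P@T[:3,:3].T+T[:3,3]
def ray(u,v,z,C):
    f,cx,cy,T=C; r=T[:3,:3]@np.array([(u-cx)/f,(v-cy)/f,1]); return T[:3,3]+r*(z-T[2,3])/r[2]
E
python3 - <<'E'
from h import *
for n in ['scene','top']:
    p,d=robot.grab_frame(n); save(p,n+'0.png'); np.save(n+'0.npy',d)
    C=cam(n); print(n,robot.camera_info(n)); print((d>0).mean())
E
```

```text
pics
scene {'vfov': 53.85517816905878, 'cx': 316.28448077257195, 'cy': 200.99731558064767, 'view': array([[-0.34592521,  0.93825371, -0.00396472,  0.22259128],
       [ 0.7452418 ,  0.27219137, -0.6087089 , -0.38185375],
       [-0.57004422, -0.21352243, -0.79338374,  1.24913904],
       [ 0.        ,  0.        ,  0.        ,  1.        ]])}
0.99588671875
top {'vfov': 43.33004982800067, 'cx': 324.2887817215661, 'cy': 196.2545267047163, 'view': array([[-0.00793957, -0.99976857, -0.01999449,  0.01227734],
       [-0.9964245 ,  0.00959177, -0.08394175,  0.58853255],
       [ 0.0841141 ,  0.01925654, -0.99627005,  1.05816117],
       [ 0.        ,  0.        ,  0.        ,  1.        ]])}
0.996015625
```

View pics/top0.png

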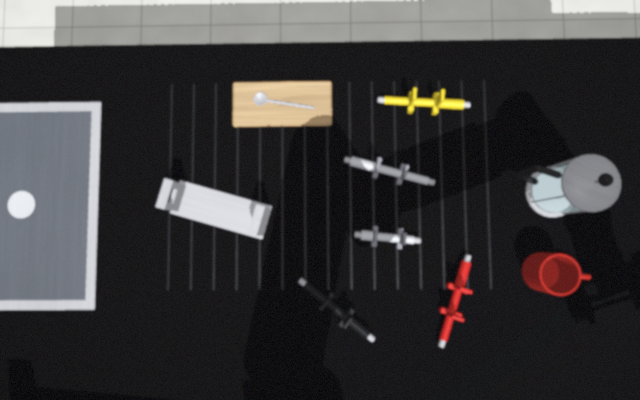

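View pics/scene0.png

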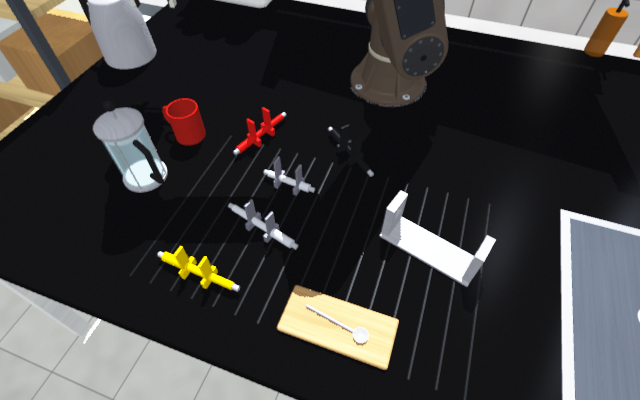

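The top view shows the long grey bar from (347,160) to (434,183), the short bar around (388,238) and the holder from (160,193) to (270,222). The scene view agrees; the sink is off to the right.

```bash
cat > m.py <<'E'
from h import *
def clusters(P,m,minn=15):
    n,l,s,c=cv2.connectedComponentsWithStats(m.astype(np.uint8))
    for i in range(1,n):
        if s[i,4]>=minn:
            q=P[l==i]; r=cv2.minAreaRect((q[:,:2]*1000).astype(np.float32)); print(s[i].tolist(),'med',np.median(q,0).round(4),'rect',np.round(r[0],1),np.round(r[1],1),round(r[2],1))
E
python3 - <<'E'
from m import *
for n,bb,hb in [('top',(335,145,445,200),(145,165,285,250)),('scene',(220,195,305,255),(370,185,505,290))]:
    d=np.load(n+'0.npy');P=cloud(d,cam(n))
    def box(b): 
        m=np.zeros(d.shape,bool);m[b[1]:b[3],b[0]:b[2]]=1;return m
    z=P[...,2]; print(n,'bench z',np.median(z[box(bb)]))
    print('bar body');clusters(P,box(bb)&(z>.012)&(z<.04))
    print('bar all');clusters(P,box(bb)&(z>.015))
    print('tabs');clusters(P,box(bb)&(z>.055),5)
    print('cheeks');clusters(P,box(hb)&(z>.09),10)
    print('holder all');clusters(P,box(hb)&(z>.005))
    if n=='top':
        b=(345,220,430,255);print('short');clusters(P,box(b)&(z>.015));clusters(P,box(b)&(z>.055),5)
E
```

```text
top bench z 0.00011442196083522038
bar body
[344, 157, 62, 28, 534] med [ 0.6505 -0.1006  0.0242] rect [649.4 -99.7] [130.7  43.6] 77.1
[404, 172, 31, 14, 202] med [ 0.6242 -0.1978  0.0236] rect [ 624.8 -198.3] [64.4 16.2] 74.8
bar all
[344, 157, 91, 29, 853] med [ 0.6421 -0.1288  0.0246] rect [619.3 -89.4] [144. 248.] 28.0
tabs
[375, 158, 7, 13, 45] med [ 0.6494 -0.1047  0.079 ] rect [ 650.2 -105.3] [ 6.  23.7] 74.9
[402, 165, 7, 13, 54] med [ 0.6344 -0.1607  0.0781] rect [ 635.5 -161.3] [ 6.1 24.2] 73.6
cheeks
[156, 179, 19, 31, 307] med [0.5902 0.3274 0.0991] rect [591.1 328.8] [20.5 59.9] 72.9
[248, 205, 18, 31, 293] med [0.536  0.1423 0.0996] rect [515.5  69.6] [170.2  59.7] 73.9
holder all
[156, 179, 116, 60, 3475] med [0.5665 0.2477 0.0091] rect [542.7 163.3] [365.2  74.8] 73.8
short
[355, 226, 66, 23, 639] med [ 0.4998 -0.1253  0.0249] rect [ 502.1 -105.4] [181.9  43.5] 85.0
[374, 230, 5, 13, 46] med [ 0.5023 -0.0977  0.0784] rect [503.6 -57.1] [86.6 22.3] 89.5
[402, 233, 5, 12, 54] med [ 0.4977 -0.1544  0.0783] rect [ 496.7 -155.8] [ 6.8 22.9] 84.5
scene bench z -0.0006824925295210171
bar body
[228, 202, 71, 47, 696] med [ 0.6529 -0.1199  0.0231] rect [ 645.9 -131.6] [200.8  44.2] 75.4
bar all
[228, 199, 70, 50, 929] med [ 0.6498 -0.1184  0.0252] rect [808.8   9. ] [600.4 116.5] 41.0
tabs
[244, 199, 11, 14, 89] med [ 0.6402 -0.158   0.0721] rect [855.7  -5.5] [549.   21.4] 35.3
[265, 211, 10, 15, 88] med [ 0.6552 -0.1021  0.072 ] rect [862.   22.3] [506.6  20.2] 31.1
cheeks
[386, 190, 22, 25, 236] med [0.5431 0.144  0.0989] rect [790.5 144.7] [566.3  32.9] 0.1
[474, 235, 22, 28, 285] med [0.5971 0.3294 0.0992] rect [820.1 255.8] [ 19.8 540.4] 71.8
holder all
[381, 190, 115, 96, 3471] med [0.5692 0.2399 0.0082] rect [791.9 171.9] [212.3 547. ] 73.9
```

```bash
cat >> h.py <<'E'
def R(deg):  # tool down, y axis along deg
    a=np.radians(deg); y=np.array([np.cos(a),np.sin(a),0]); z=np.array([0,0,-1.]); return np.stack([np.cross(y,z),y,z],1)
E
python3 - <<'E'
from m import *
P=cloud(np.load('top0.npy'),cam('top')); q=P[140:310,500:640].reshape(-1,3); q=q[q[:,2]>.12]; print(q.max(0),q.min(0))
p=np.array([.6428,-.1333,.25]); hp=np.array([.564,.2355,.25])
for s in (0,180):
    for pos,a in ((p,75.3),(p-[0,0,.203],75.3),(hp,73.7),(hp-[0,0,.146],73.7)):
        r=robot.ik(pos,R(a+s)); print(s,None if r is None else np.round(r,1))
print(robot.read_tcp_rot().round(2), robot.camera_info('wrist'))
E
```

```text
[ 0.64795599 -0.01374709  1.10386221] [ 0.49751945 -0.53809333  0.12000431]
0 [   5.3   18.1    0.2    0.   -72.1 -110. ]
0 [   5.3   27.7  -13.6    0.   -48.6 -110. ]
0 [  41.    13.8   -5.7    0.   -70.5 -147.3]
0 [  41.    20.5  -16.7    0.   -52.8 -147.3]
180 [  5.3  18.1   0.2   0.  -72.1  70. ]
180 [  5.3  27.7 -13.6   0.  -48.6  70. ]
180 [ 41.   13.8  -5.7   0.  -70.5  32.7]
180 [ 41.   20.5 -16.7   0.  -52.8  32.7]
[[-0.96 -0.3  -0.  ]
 [-0.3   0.96  0.  ]
 [ 0.    0.   -1.  ]] {'vfov': 69.97264895381635, 'cx': 321.504176542898, 'cy': 197.76535732108948, 'T_tool_cam': array([[-6.58924635e-04, -9.63044602e-01, -2.69341158e-01,
         7.24935459e-02],
       [ 9.99999149e-01, -3.31203288e-04, -1.26219304e-03,
        -5.99872514e-04],
       [ 1.12634152e-03, -2.69341760e-01,  9.63044001e-01,
        -1.58658710e-01],
       [ 0.00000000e+00,  0.00000000e+00,  0.00000000e+00,
         1.00000000e+00]])}
```

Run:
```python
from m import *
P=cloud(np.load('top0.npy'),cam('top')); q=P[140:310,500:640].reshape(-1,3); q=q[q[:,2]>.12]; print('pot z 98%',np.percentile(q[:,2],98), 'r min',np.percentile(np.hypot(*q[:,:2].T),2))
q0=robot.read_qpos(); p=np.array([.6428,-.1333,.20])
robot.goto([.40,-.55,.32],R(-35+75)) if 0 else None
robot.servo_line([.199,-.645,.30],speed=.25)
robot.goto(p+[0,0,.05],R(255.3)); robot.servo_line(p,speed=.2)
C=cam('wrist'); pic,d=robot.grab_frame('wrist'); save(pic,'w1.png')
P=cloud(d,C); z=P[...,2]; u=np.hypot(P[...,0]-.6428,P[...,1]+.1333)<.11
print('t',robot.read_t(),robot.read_position())
clusters(P,u&(z>.065)&(z<.09)); clusters(P,u&(z>.012)&(z<.045))
```

```text
pot z 98% 1.103862207699812 r min 0.49770934098519076
t 3.4083 [ 0.64335473 -0.1339413   0.20118037]
[289, 175, 8, 26, 189] med [ 0.6545 -0.1079  0.0798] rect [ 654.1 -107.2] [ 6.1 23.4] 74.0
[345, 176, 8, 26, 177] med [ 0.6397 -0.1628  0.0801] rect [ 638.6 -162.7] [ 6. 24.] 75.7
[237, 158, 168, 38, 2388] med [ 0.6501 -0.1292  0.025 ] rect [ 646.5 -135. ] [199.9  44.1] 74.9
```

View pics/w1.png

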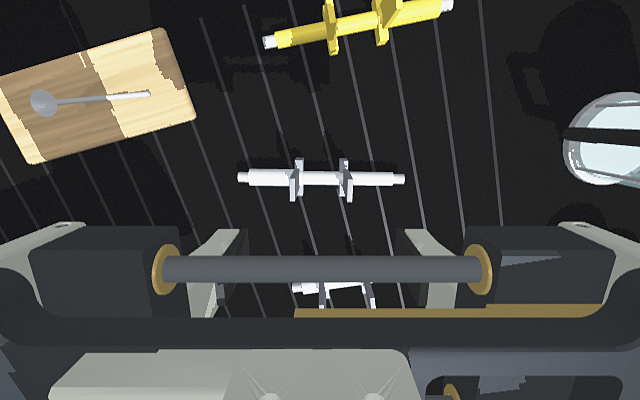

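The long bar lies at (321,178), well clear of the other objects, and its length checks at 200 mm. I'll grasp it now.

Run:
```python
from m import *
p=np.array([.6455,-.1345,.047]); o=R(255)
robot.servo_line(p+[0,0,.06],o,speed=.2); robot.servo_line(p,o,speed=.1)
print(robot.read_position(),robot.read_force())
robot.move_gripper(0.0); print('w',robot.read_grip_width()*88,robot.read_finger_force(),robot.read_position())
robot.servo_line(p+[0,0,.16],speed=.15)
C=cam('wrist'); pic,d=robot.grab_frame('wrist'); save(pic,'w2.png')
print('t',robot.read_t(),robot.read_force(),robot.read_grip_width()*88)
```

```text
[ 0.64609551 -0.1345341   0.04766663] [-0.51992872  0.25443861  0.98015211]
w 19.618301818737834 29.930081963539124 [ 0.64571479 -0.13479442  0.04742324]
t 7.1167 [ 0.4719696  -0.51353819 -1.3869499 ] 19.400932696667848
```

View pics/w2.png

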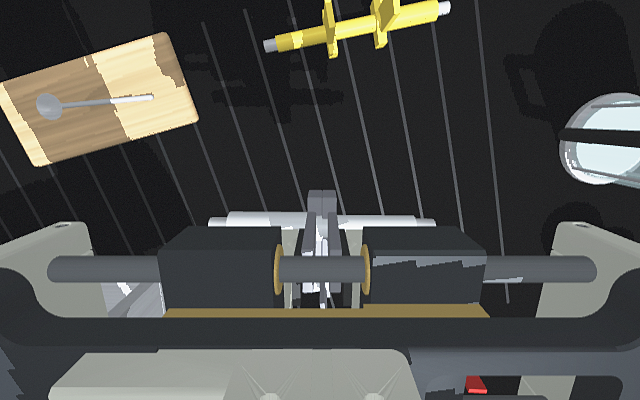

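The bar is held at its stop (19.4 mm between tabs, level, ends near columns 210 and 435). Next is a look at the holder from slightly behind it.

Run:
```python
from m import *
hp=np.array([.564,.2355,.207]); o=R(253.7); X=o[:,0]
robot.goto(hp-.08*X,o)
C=cam('wrist'); pic,d=robot.grab_frame('wrist'); save(pic,'w3.png'); np.save('w3.npy',d)
P=cloud(d,C); z=P[...,2]; u=np.hypot(P[...,0]-hp[0],P[...,1]-hp[1])<.15
print('t',robot.read_t(),robot.read_position(),robot.read_tcp_rot()[:,1])
print('cheeks');clusters(P,u&(z>.09)&(z<.11)); print('plate');clusters(P,u&(z>.004)&(z<.012),100)
# held bar in tool frame
Q=(P-robot.read_position())@robot.read_tcp_rot()
print('bar (tool x,y mm)');m=(z>.165)&(z<.2)&(abs(Q[...,0])<.03)&(abs(Q[...,1])<.1)
n,l,s,c=cv2.connectedComponentsWithStats(m.astype(np.uint8))
for i in range(1,n):
    if s[i,4]>80: q=Q[l==i]*1000; print(s[i].tolist(),q.min(0).round(1),q.max(0).round(1),np.median(q,0).round(1))
```

```text
t 8.725 [0.4877483  0.25725677 0.20691579] [-2.81780744e-01 -9.59478802e-01  2.02304403e-04]
cheeks
[414, 71, 31, 71, 1671] med [0.5407 0.1419 0.1004] rect [538.9 141.1] [19.  59.9] 73.6
[198, 72, 31, 71, 1672] med [0.5941 0.3258 0.1002] rect [592.9 327.2] [19.1 59.6] 73.5
plate
[233, 77, 178, 66, 9919] med [0.5673 0.234  0.0084] rect [566.  234.1] [209.8  75. ] 73.6
bar (tool x,y mm)
[208, 191, 228, 64, 3728] [-20.3 -77.4   6.9] [22.6 78.2 41.8] [ 6.9 -1.2 24.2]
```

View pics/w3.png

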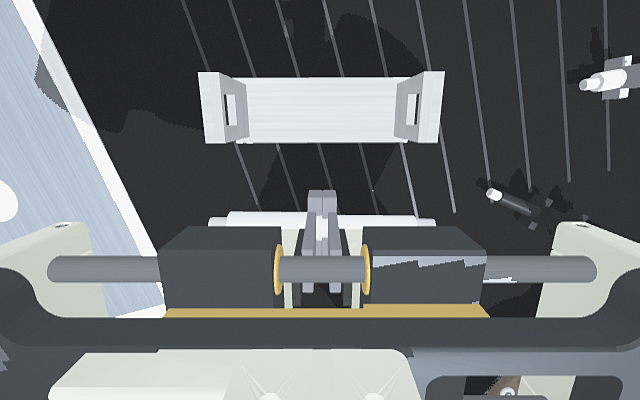

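The wrist view shows the holder's cheeks near (214,107) and (429,107), with the seat at (0.566, 0.234). The plate centre agrees, and the held bar is centred in the grip to within 1 mm. I'll lower it in and release.

Run:
```python
from m import *
o=R(253.5); t=np.array([.566,.2341,.102])-.001*o[:,0]
robot.servo_line(t+[0,0,.105],o,speed=.12); robot.servo_line(t+[0,0,.03],o,speed=.12)
print(robot.read_position(),robot.read_force())
robot.servo_line(t,o,speed=.06); robot.dwell(.2)
print(robot.read_position(),robot.read_force(),robot.read_t())
robot.move_gripper(0.5); print(robot.read_grip_width()*88,robot.read_finger_force(),robot.read_force())
robot.move_gripper(1.0); robot.dwell(.3); print(robot.read_grip_width()*88,robot.read_finger_force(),robot.read_force(),robot.read_t())
pic,d=robot.grab_frame('scene'); save(cv2.resize(pic[150:300,340:540],None,fx=3,fy=3),'s2.png')
```

```text
[0.56546296 0.23479717 0.13280978] [-0.18694911  0.13304277 -2.29837489]
[0.56528031 0.23453411 0.10239489] [-0.0961225   0.25399673 -1.67979503] 11.175
44.20225092286637 7.551864981651306 [ 0.01861595 -0.18179868 -2.32754213]
87.85146524308759 0.0 [-0.04890492  0.91777296  0.87974924] 13.0333
```

View pics/s2.png

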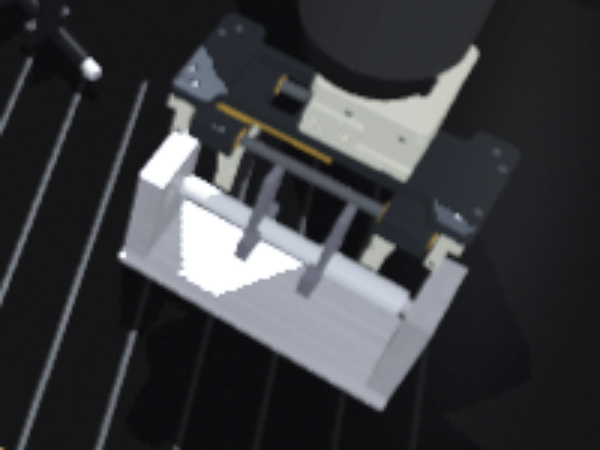

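The bar now spans both cheeks, with its ends at about (185,185) and (408,300), and the load has left the wrist. I'll retreat straight up and check.

Run:
```python
from m import *
o=R(253.5); t=np.array([.566,.2341,.22])
robot.servo_line(np.append(robot.read_position()[:2],.22),speed=.1); robot.servo_line(t-.08*o[:,0],speed=.15); robot.dwell(.3)
C=cam('wrist'); pic,d=robot.grab_frame('wrist'); save(pic,'w4.png')
P=cloud(d,C); Q=(P-[.566,.2341,.075])@np.stack([o[:,1],-o[:,0],[0,0,1]],1)*1000
m=(abs(Q[...,0])<86)&(abs(Q[...,1])<40)&(Q[...,2]>-40)&(Q[...,2]<15); 
e=Q[m]
for a,b in((-80,-60),(60,80),(-26,26)):
    k=e[(e[:,0]>a)&(e[:,0]<b)]; 
    if len(k): print(a,b,len(k),'y',k[:,1].min().round(1),k[:,1].max().round(1),'ztop',np.percentile(k[:,2],98).round(1))
k=Q[(abs(Q[...,0])<60)&(Q[...,2]>16)&(Q[...,2]<70)&(abs(Q[...,1])<60)]; print('tabs',k.min(0) if len(k) else 0,k.max(0) if len(k) else 0)
print(robot.read_t(),robot.read_force())
```

```text
-80 -60 414 y -10.2 9.4 ztop 9.0
60 80 315 y -6.0 8.7 ztop 7.0
-26 26 1198 y -21.2 22.5 ztop 10.4
tabs [-29.26402902 -11.3170538   16.86787198] [29.03335443 12.60603636 61.99393649]
15.4417 [-0.7075997   0.15733093 -0.47541116]
```

View pics/w4.png

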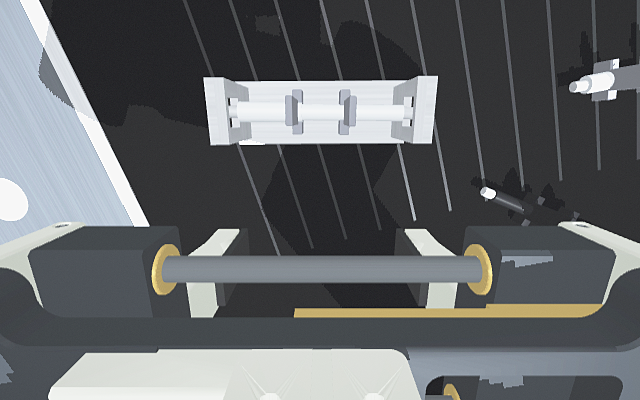

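The bar is seated with its ends in both recesses, at (232,110) and (408,110). The tabs are 58 mm apart, so the slide reads about 0.006, and the bar is centred and level with the gripper clear.

```bash
python3 -c "
from rig import robot
print(robot.job_done())"
```

```text
the job is handed in; nothing more can be done
None
```

The long bar is hanging in the holder with both ends in their recesses, the short bar was never touched, and the job was handed in at about 15.5 s; no verdict came back.

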